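Clamp the bearing housing and hold its cap over the dowels

ROBOT

A 6-joint arm with a two-finger parallel gripper is mounted at the origin on a cart in front of the work surface, level with it; the furniture and walls round the work are solid. World frame = base frame: x ahead of the robot, y to its left, z up, the work surface at z = 0. Lengths are in m, angles in rad, forces in N, time in s.
With the tool pointing down it reaches from about 0.375 to 0.9 m from the base axis. Payload 3.1 kg.
Tool frame: the origin (TCP) lies on the centre line of the jaws, within the pads' length; the fingertips stand 17 mm ahead of it and the grasp point (between the pads) lies 2 mm behind it; z points along the fingers, y is the line along which they close (so a half turn about z gives the same grasp; the last joint's range is limited). The gripper opens to 87 mm and grips with 3 to 60 N. Pads are 19 mm wide; open, the fingers measure 117 mm over their backs; the gripper's body (75 mm by 190 mm) begins 51 mm behind the grasp point.
Start: joints at [1.012, 0.527, 1.433, -0, 1.181, -0.178], TCP at [0.232, 0.58, 0.24] pointing down, gripper open.
Joint ranges: [-3.08, 3.08], [-0.75, 2.2], [0.22, 2.44], [-1.43, 4.57], [0, 2.65], [-2.85, 2.85]. Speed limits (rad/s): [2.79, 2.79, 3.14, 3.14, 3.14, 3.14].

INTERFACE

Orientations are given as a unit quaternion [x, y, z, w].
In Python, from station import r gives the robot as it stands.
- The arm moves only by the tool servo_tool, never from a script. Its argument "commands" is a list of rows, each an object with "slide": the shift along the tool's x, y, z in cm, a list of three; "angular": the turn, a rotation vector about the tool's x, y, z in rad, a list of three; "hand": the closure, from -1 (fully open) to 1 (shut), so that 0 is half open. A call has 1 to 20 rows; each row shifts and turns the commanded pose from where the row before left it, along the tool's axes as they then stand; what a row does not reach is not made up. A row lasts 1/8 s, in which the tool goes at most 62.5 mm and 10.7 degrees, less where a joint would pass 70% of its speed; a pose out of reach is approached as far as the arm can. A call is refused whole if a number of a shift passes 6.25 or a number of a turn 0.188, either way. A call with a gripper value outside its range is refused whole. The fingers move at their own pace and stop on an object; "squeeze" is the grip in N (left out, the last holds). Time passes only in rows, so rows that do not move let the fingers close. It gives the time, the measured TCP pose, the force, the opening and the grip force at its end, in the units of the state.
- r.sense(): the state, without advancing time (a new reading comes with each control period).
- r.camera(name): name is "scene" or "top"; returns the picture (400x640x3 uint8, red, green, blue); there is no depth.
- r.camera_params(name): a dict with "fx", "fy", "cx", "cy" (pixels), "cam_to_world" (4x4, takes a point from camera to world coordinates). Camera axes: x right, y down, z forward; pixel columns grow to the right and rows downward; lengths in m; the calibration is good to about 2 mm. A picture is of the moment at which its call begins. camera_params takes no time and is no camera call.
- r.sign_off(): hands the job in; it is judged then, once.
Trained networks look in the newest picture that a camera, given by its name, has taken for a name from the list of things; names that differ only in an ending like _2 or _b are one class to them, and where a whole thing is asked for, a point or a joint stands for the part that bears it (a point fixed in the world has none). Each returns a list of dicts, best first, with "conf" (0 to 1); they miss things now and then, are a little off and sometimes report something else, mostly with a low value. They report only what shows in the picture. A call takes as long as a camera call.
- r.regions_of(camera, target): "mask" (400x640 bool, what is visible of it) and "bbox" ([centre column, centre row, width, height] in pixels, round what is visible of it).
The state is a dict: "time": time; "qpos": joint angles; "qd": joint speeds; "effort": joint torques, N m; "tool_pos": TCP position; "ee_rot": TCP orientation; "force": force on the tool from outside, world axes, zero at the start; "moment": the same for the moment, N m; "finger_gap": finger opening in m; "finger_force": force on a finger pad.
Only numpy, scipy, OpenCV 4.12 (cv2) and the standard library are available. Lean on these libraries where they do the work, as an engineer would, in place of code of your own. Each camera call takes 0.05 s, during which the arm holds its last target. There are 200 camera calls.

TASK

Turn the vise crank clockwise, as seen from the crank, until the sliding jaw holds the lower half of the split bearing housing tight between the jaws. Then pick up the housing's cap from the bench, carry it over the things in between, and hold it level just above the two dowels of the clamped half: lined up with them the long way, clear of them by no more than a finger's breadth and never touching, so that sealant can be run round the joint. Finish there with the cap still held in the gripper, and leave the tape measure, the cast hub, the hex key and the screws where they are.

Things in the scene. Friction and masses are not known exactly. Their poses are not given: they have to be found in the camera images.
- vise: grey machine vise, bolted down, its sub-plate 176 x 84 mm. Origin on the bench under the vise; x runs along the screw, from the crank towards the fixed jaw, z up. The bed on which the housing stands is 46 mm above the bench, the jaws reach to 78 mm and are 100 mm wide along y; the fixed jaw's gripping face lies at x = +20 mm
- crank (a joint): turn of the crank in rad, growing as the vise closes (clockwise seen from the crank's end, positive about vise +x), 5 mm of jaw travel per turn: 0 fully open, 13.8 when the jaw has the housing home against the fixed jaw. Turning takes 6 to 9 N at the grip; past 13.8 it stiffens within 0.5 to 1 rad, and 14 N in all is firm. It stays where it is left
- grip_mid (a point): middle of the crank's revolving black handgrip, where it can be pinched: a bar 16 mm thick and 58 mm long that lies parallel to the vise's x axis, sticks out towards -x and turns freely on its pin, so that fingers can keep hold of it and stay pointing down all the way round. It goes round crank_centre at a radius of 32 mm, from 30 to 94 mm above the bench
- crank_centre (a point): point on the screw's axis, 62 mm above the bench, about which grip_mid goes round (in the vise's y-z plane); fixed to the vise, 168 mm from its origin towards -x
- jaw: the sliding jaw with its steel plate, 100 mm wide and 32 mm high. Origin on the vise bed, at the middle of the lower edge of its gripping face; axes as the vise. Fully open it is at x = -31 mm of the vise; closing moves it along +x until it meets the 40 mm wide housing, pushed home against the fixed jaw, at x = -20 mm. Casting and jaws are hard and do not give
- housing: lower half of a split bearing housing, bare aluminium, loose between the jaws: 40 mm wide (x, between the jaws), 94 mm long (y, along the jaws), 52 mm high, with a half-round trough of 40 mm running along x through its top. Origin at the centre of its underside, z up
- joint_face (a point): centre of the housing's upper joint face, 52 mm above its origin; axes as the housing. Two round dowel sleeves, 10 mm thick, stand 6 mm proud of this face at y = +37 and -37 mm
- cap: the housing's cap, bare aluminium, 0.2 kg, standing on the bench on its joint face: an arch 40 mm wide (x) and 34 mm high over a half-round opening of 40 mm that runs along x, with an ear 18 mm high and a hole of 11 mm at each end (y = +37 and -37 mm); 94 mm long (y). Origin at the centre of its joint face (underside), z up. Grip the crown of the arch across its two flat faces, 40 mm apart along x: metal there from 20 to 34 mm above the origin. It fits either way round
- tape_measure: yellow and black pocket tape measure, 65 x 73 x 40 mm, standing on the bench between the cap and the vise; leave it. Origin at the centre of its underside
- cast_hub: round cast hub, 62 mm across and 31 mm high, near the cap; leave it. Origin at the centre of its underside
- hex_key: black L-shaped hex key, 83 x 31 x 6 mm, lying at the front of the bench; leave it. Origin at its centre
- screw_0: one of two dark socket-head screws for the cap, 13 mm across and 36 mm high, stood on their heads at the back of the bench; leave it. Origin at the centre of its underside
- screw_1: one of two dark socket-head screws for the cap, 13 mm across and 36 mm high, stood on their heads at the back of the bench; leave it. Origin at the centre of its underside

How it is judged:
On the way, in this order (a step that is already met when the one before it is completed fails the run):
1. the housing is clamped: the sliding jaw presses on it (contact force between jaw and housing above 40 N and angle between housing's own z axis and vertical below 0.05 rad), for 0.2 s.
2. the cap is lifted clear of the bench (height (world z) of cap above 0.06 m and contact force between the fingers and cap above 1 N), for 0.1 s.
At the end, for the whole second after the job is handed in: Jaw presses the housing with over 40 N, housing flat on the bed. Cap still in the gripper, at rest, touching neither housing nor vise, its underside 6.5 to 22 mm above the joint face (dowels stand 6 mm proud), centred within 4 mm, turned and tilted less than 5 degrees from it (all of step 1 and z of housing in the frame of vise between 0.043 and 0.05 m and horizontal distance between cap and joint_face below 0.004 m and z of cap in the frame of joint_face between 0.0065 and 0.022 m and angle between the y axis of cap and the y axis of joint_face, either way round below 0.087 rad and angle between cap's own z axis and vertical below 0.087 rad and contact force between the fingers and cap above 1 N and contact force between cap and housing below 0.2 N and contact force between cap and vise below 0.2 N and linear speed of cap below 0.02 m/s); the arm keeps its last pose, push and grip.
It fails at once if the cap touches the housing or the vise (contact force between cap and housing above 0.5 N or contact force between cap and vise above 0.5 N).
It fails at once if a bystander is shifted or knocked over (distance of any of tape_measure, cast_hub, hex_key, screw_0, screw_1 from where it was at the start of the episode above 0.02 m).
It also fails if it takes over 69 s, if anything falls off the work surface, if the arm or the gripper's body presses on something with over 40 N, if the wrist force passes 120 N, or if a joint passes its speed limit or range.

## Working session

There is one attempt and no reset: what is moved stays moved. The work goes in short steps, Python scripts to look and compute and a tool call to move; the robot and the scene stay as the last step left them, time stands still between calls to the robot, and variables do not carry over. Pictures are saved under pics/ and viewed, at most 10 in all, crops included, and the job is handed in when it is done.

Besides the shell and the picture viewer there is one more tool, called after "Emit:" as name(argument=value, ...), one argument or row to a line, values as JSON. servo_tool: Moves the arm, as the interface text tells. Its arguments: {"type":"object","properties":{"commands":{"type":"array","items":{"type":"object","properties":{"slide":{"type":"array","items":{"type":"number"}},"angular":{"type":"array","items":{"type":"number"}},"hand":{"type":"number"}}}},"squeeze":{"type":"number"}},"required":["commands"]}

```bash
ls; mkdir -p pics; python3 - <<'E'
from station import r
import cv2,numpy as np
np.set_printoptions(precision=4,suppress=True)
for c in ("scene","top"):
    im=r.camera(c); cv2.imwrite(f"pics/{c}0.png",im[:,:,::-1])
    p=r.camera_params(c); print(c,p["fx"],p["fy"],p["cx"],p["cy"]);print(np.array(p["cam_to_world"]))
    for n in ("vise","grip_mid","jaw","housing","cap","tape_measure","cast_hub","hex_key","screw_0"):
        print(n,[(round(d["conf"],2),np.round(d["bbox"]).tolist()) for d in r.regions_of(c,n)[:2]])
print(r.sense())
E
```

```text
pics
scene 424.84769984318916 424.84769984318916 320.7268337681989 203.5924427282046
[[ 0.5885 -0.4843  0.6475  0.0213]
 [-0.8083 -0.3339  0.4849 -0.4151]
 [-0.0186 -0.8087 -0.5879  0.5758]
 [ 0.      0.      0.      1.    ]]
vise [(0.63, [268.0, 198.0, 101.0, 77.0])]
grip_mid [(0.73, [229.0, 207.0, 27.0, 20.0])]
jaw [(0.77, [272.0, 191.0, 47.0, 33.0])]
housing [(0.67, [282.0, 180.0, 52.0, 38.0])]
cap [(0.9, [358.0, 291.0, 49.0, 46.0])]
tape_measure [(0.73, [324.0, 234.0, 34.0, 39.0])]
cast_hub [(0.94, [409.0, 232.0, 32.0, 28.0])]
hex_key [(0.51, [278.0, 295.0, 29.0, 33.0])]
screw_0 [(0.62, [406.0, 195.0, 4.0, 12.0])]
top 449.0690679588522 449.0690679588522 317.6380803525225 197.71484950684
[[-0.0272 -0.9754  0.2186  0.3673]
 [-0.9996  0.028   0.0005  0.0014]
 [-0.0066 -0.2185 -0.9758  1.0448]
 [ 0.      0.      0.      1.    ]]
vise [(0.67, [263.0, 224.0, 50.0, 117.0])]
grip_mid [(0.45, [264.0, 265.0, 13.0, 25.0])]
jaw [(0.65, [262.0, 210.0, 50.0, 20.0]), (0.3, [262.0, 221.0, 48.0, 117.0])]
housing [(0.89, [264.0, 195.0, 50.0, 25.0]), (0.68, [343.0, 288.0, 33.0, 16.0])]
cap [(0.9, [385.0, 254.0, 51.0, 26.0])]
tape_measure [(0.64, [334.0, 212.0, 37.0, 32.0])]
cast_hub [(0.59, [380.0, 168.0, 27.0, 22.0]), (0.34, [265.0, 193.0, 49.0, 28.0])]
hex_key [(0.4, [340.0, 286.0, 28.0, 14.0])]
screw_0 []
{'time': 1.0, 'qpos': array([ 1.0125,  0.5275,  1.4327,  0.    ,  1.1814, -0.1785]), 'qd': array([ 0.0021,  0.0005, -0.0028,  0.0006,  0.0007,  0.0011]), 'effort': array([ -0.0008, -44.0019, -17.6991,   0.0633,   0.0504,  -0.    ]), 'tool_pos': array([0.2317, 0.5805, 0.2396]), 'ee_rot': array([ 0.1888,  0.982 ,  0.    , -0.    ]), 'force': array([-0.0609,  0.3284,  0.3338]), 'moment': array([-0.0635,  0.0069,  0.0126]), 'finger_force': 0.0, 'finger_gap': 0.08729206432724318}
```

```bash
python3 - <<'E'
import cv2
a=cv2.imread("pics/top0.png")[130:310,210:450]
cv2.imwrite("pics/t1.png",cv2.resize(a,None,fx=3.3,fy=3.3,interpolation=2))
a=cv2.imread("pics/scene0.png")[150:330,190:430]
cv2.imwrite("pics/s1.png",cv2.resize(a,None,fx=3.3,fy=3.3,interpolation=2))
E
```

```text
(no output)
```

View pics/t1.png

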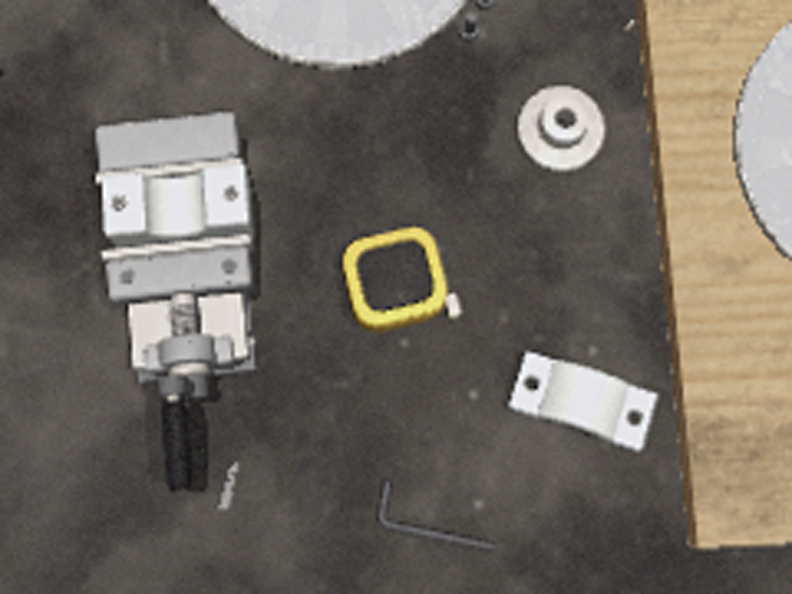

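View pics/s1.png

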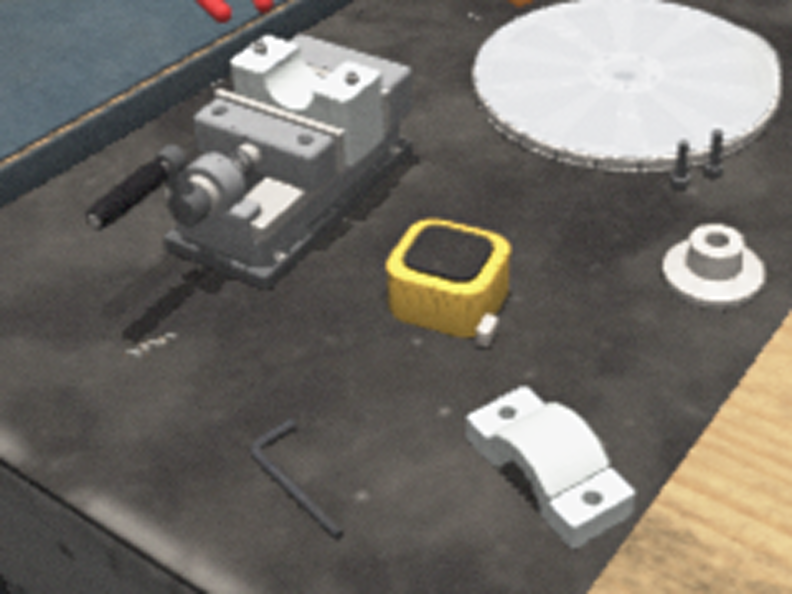

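The top view shows the vise with its crank towards the robot, and the dowels at crop (120,203) and (231,193). The tape is at (397,278) and the cap's holes are at (531,384) and (634,417). The scene view shows the grip at upper left of the crank, from (97,217) to (165,172).

```bash
cat > h.py <<'E'
from station import r
import numpy as np, cv2
np.set_printoptions(precision=4,suppress=True)
def ray(c,u,v):
    p=r.camera_params(c);T=np.array(p["cam_to_world"])
    return T[:3,3],T[:3,:3]@np.array([(u-p["cx"])/p["fx"],(v-p["cy"])/p["fy"],1])
def onz(c,u,v,z):
    o,d=ray(c,u,v);return o+d*(z-o[2])/d[2]
def tri(u1,v1,u2,v2):
    o,d=ray("top",u1,v1);q,e=ray("scene",u2,v2)
    s=np.linalg.lstsq(np.c_[d,-e],q-o,rcond=None)[0];a=o+d*s[0];b=q+e*s[1]
    return (a+b)/2,np.linalg.norm(a-b)
def proj(c,P):
    p=r.camera_params(c);T=np.array(p["cam_to_world"]);x=T[:3,:3].T@(np.array(P)-T[:3,3])
    return np.array([p["cx"]+p["fx"]*x[0]/x[2],p["cy"]+p["fy"]*x[1]/x[2]])
E
python3 - <<'E'
from h import *
t=lambda x,y:(210+x/3.3,130+y/3.3)
s=lambda x,y:(190+x/3.3,150+y/3.3)
def pair(n,c,a,b,z):
    A=onz(c,*a,z);B=onz(c,*b,z);d=A-B;print(n,c,(A+B)/2,"len",np.linalg.norm(d),"yaw of y axis-90",np.arctan2(d[1],d[0])-np.pi/2)
pair("dowels","top",t(120,203),t(231,193),.104)
pair("dowels","scene",s(262,45),s(351,77),.104)
pair("jawbolts","top",t(127,276),t(230,266),.078)
pair("cap","top",t(531,384),t(634,417),.018)
pair("cap","scene",s(508,412),s(593,498),.018)
for n,a,b in(("outer",t(178,486),s(97,217)),("inner",t(177,402),s(165,172))):print(n,*tri(*a,*b))
print("tape",onz("top",*t(395,278),.04))
print("hub",onz("top",*t(561,128),.0))
E
```

```text
dowels top [0.5985 0.1189 0.104 ] len 0.07273764498320467 yaw of y axis-90 0.06379112613318494
dowels scene [0.598  0.1164 0.104 ] len 0.07364784613886445 yaw of y axis-90 0.028305670101839153
jawbolts top [0.5549 0.1201 0.078 ] len 0.0686312454498497 yaw of y axis-90 0.07020456757833027
cap top [ 0.4676 -0.1515  0.018 ] len 0.0739292964165017 yaw of y axis-90 -0.34071227958409445
cap scene [ 0.469  -0.1536  0.018 ] len 0.07402693764935225 yaw of y axis-90 -0.3566318106921713
outer [0.4141 0.1184 0.0919] 0.001676395640664463
inner [0.4678 0.1187 0.0913] 0.0028575312184998215
tape [ 0.5531 -0.0244  0.04  ]
hub [ 0.6687 -0.1506  0.    ]
```

```bash
python3 - <<'E'
from h import *
t=lambda x,y:(210+x/3.3,130+y/3.3)
for n,a,b,z in (("jawface",(104,254),(250,237),.078),("fixback",(97,126),(235,113),.078),("jawrear",(112,301),(247,289),.078)):
    A=onz("top",*t(*a),z);B=onz("top",*t(*b),z);d=A-B;print(n,A,B,(A+B)/2,np.linalg.norm(d),np.arctan2(d[1],d[0])-np.pi/2)
# masks: grip in both
for c in("top","scene"):
    r.camera(c)
    for n in("vise","jaw","housing"):
        m=r.regions_of(c,n)
        if m:
            rect=cv2.minAreaRect(np.argwhere(m[0]["mask"])[:,::-1].astype(np.float32));print(c,n,rect)
E
python3 - <<'E'
import cv2
a=cv2.imread("pics/top0.png")[155:285,230:295]
cv2.imwrite("pics/t2.png",cv2.resize(a,None,fx=4.6*1,fy=4.6,interpolation=0))
E
```

```text
jawface [0.5678 0.1698 0.078 ] [0.5766 0.0724 0.078 ] [0.5722 0.1211 0.078 ] 0.09781422750849582 0.09009793713731651
fixback [0.6567 0.1754 0.078 ] [0.6632 0.0816 0.078 ] [0.66   0.1285 0.078 ] 0.09407770395495979 0.06880006603658506
jawrear [0.5359 0.1642 0.078 ] [0.5415 0.0748 0.078 ] [0.5387 0.1195 0.078 ] 0.0895796997176587 0.06168762414235385
top vise ((264.86358642578125, 221.3026885986328), (113.25819396972656, 44.83136749267578), 85.8150863647461)
top jaw ((264.0914306640625, 211.32315063476562), (17.00645637512207, 43.620460510253906), 83.6598129272461)
top housing ((263.0309753417969, 192.10601806640625), (22.567014694213867, 45.0907096862793), 85.03025817871094)
scene vise ((270.8910217285156, 200.24319458007812), (54.385292053222656, 103.16886138916016), 48.57633590698242)
scene jaw ((271.0965576171875, 192.23947143554688), (48.34616470336914, 21.012521743774414), 20.323135375976562)
scene housing ((284.6289367675781, 175.98721313476562), (48.6944465637207, 25.863256454467773), 31.218400955200195)
```

View pics/t2.png

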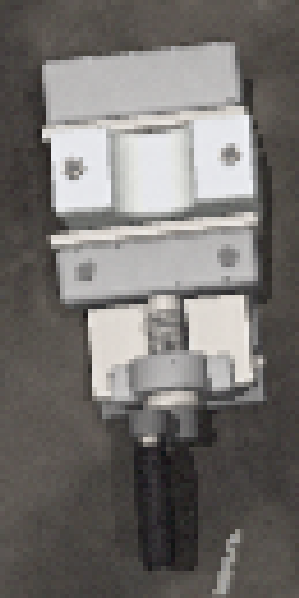

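The crop confirms the vise yaw of about 0.075 rad from the jaw plate edge, (50,237) to (257,215). The grip is near the top of its circle, around (150,500).

Emit:
servo_tool(
  commands=[
    {"slide": [-3.57, -3.55, 0], "hand": 0},
    {"slide": [-3.57, -3.55, 0], "hand": 0},
    {"slide": [-3.57, -3.55, 0], "hand": 0},
    {"slide": [-3.57, -3.55, 0], "hand": 0},
    {"slide": [-3.57, -3.55, 0], "hand": 0},
    {"slide": [-3.57, -3.55, 0], "hand": 0},
    {"slide": [-3.57, -3.55, 0], "hand": 0},
    {"slide": [-3.57, -3.55, 0], "hand": 0},
    {"slide": [-3.57, -3.55, 0], "hand": 0},
    {"slide": [-3.57, -3.55, 0], "hand": 0},
    {"angular": [0, 0, -0.152], "slide": [0, 0, 2], "hand": 0},
    {"angular": [0, 0, -0.152], "slide": [0, 0, 2], "hand": 0},
    {"angular": [0, 0, -0.152], "slide": [0, 0, 2], "hand": 0},
    {"hand": 0},
    {"hand": 0},
  ],
)

```text
schema error: expected keys slide, angular, hand
```

Emit:
servo_tool(
  squeeze=25,
  commands=[
    {"slide": [-3.57, -3.55, 0], "angular": [0, 0, 0], "hand": 0},
    {"slide": [-3.57, -3.55, 0], "angular": [0, 0, 0], "hand": 0},
    {"slide": [-3.57, -3.55, 0], "angular": [0, 0, 0], "hand": 0},
    {"slide": [-3.57, -3.55, 0], "angular": [0, 0, 0], "hand": 0},
    {"slide": [-3.57, -3.55, 0], "angular": [0, 0, 0], "hand": 0},
    {"slide": [-3.57, -3.55, 0], "angular": [0, 0, 0], "hand": 0},
    {"slide": [-3.57, -3.55, 0], "angular": [0, 0, 0], "hand": 0},
    {"slide": [-3.57, -3.55, 0], "angular": [0, 0, 0], "hand": 0},
    {"slide": [-3.57, -3.55, 0], "angular": [0, 0, 0], "hand": 0},
    {"slide": [-3.57, -3.55, 0], "angular": [0, 0, 0], "hand": 0},
    {"slide": [0, 0, 2], "angular": [0, 0, -0.152], "hand": 0},
    {"slide": [0, 0, 2], "angular": [0, 0, -0.152], "hand": 0},
    {"slide": [0, 0, 2], "angular": [0, 0, -0.152], "hand": 0},
    {"slide": [0, 0, 0], "angular": [0, 0, 0], "hand": 0},
    {"slide": [0, 0, 0], "angular": [0, 0, 0], "hand": 0},
  ],
)

```text
time: 3.28
tool_pos: [0.4321, 0.1185, 0.1801]
ee_rot: [-0.037, 0.999, 0.0, 0.001]
force: [0.3, -0.2, -0.0]
finger_gap: 0.0434
finger_force: 0.0
```

Emit:
servo_tool(
  commands=[
    {"slide": [0, 0, 3], "angular": [0, 0, 0], "hand": 0},
    {"slide": [0, 0, 3], "angular": [0, 0, 0], "hand": 0},
    {"slide": [0, 0, 2.5], "angular": [0, 0, 0], "hand": 0},
    {"slide": [0, 0, 0], "angular": [0, 0, 0], "hand": 0.3},
    {"slide": [0, 0, 0], "angular": [0, 0, 0], "hand": 1},
    {"slide": [0, 0, 0], "angular": [0, 0, 0], "hand": 1},
    {"slide": [0, 0, 0], "angular": [0, 0, 0], "hand": 1},
    {"slide": [0, 0, 0], "angular": [0, 0, 0], "hand": 1},
    {"slide": [0, 0, 0], "angular": [0, 0, 0], "hand": 1},
  ],
)

```text
time: 4.4
tool_pos: [0.4324, 0.1189, 0.0954]
ee_rot: [-0.038, 0.999, 0.0, 0.001]
force: [-0.2, 5.2, 6.6]
finger_gap: 0.0152
finger_force: 25.0
```

```bash
python3 - <<'E'
from h import *
ims=[]
for c,(x,y) in(("top",(225,165)),("scene",(195,135))):
    im=r.camera(c)[y:y+110,x:x+100,::-1]; ims.append(cv2.resize(im,None,fx=4,fy=4,interpolation=2))
cv2.imwrite("pics/g1.png",np.hstack(ims)); print(r.sense())
E
```

```text
{'time': 4.5, 'qpos': array([ 0.0178,  0.5579,  1.9953,  0.0014,  0.5859, -1.6298]), 'qd': array([-0.0013,  0.0003, -0.0011,  0.0013,  0.0008, -0.0006]), 'effort': array([ -2.131 , -31.4311,  -5.8736,  -0.7964,   0.085 ,   0.0133]), 'tool_pos': array([0.4324, 0.119 , 0.0954]), 'ee_rot': array([-0.0378,  0.9993,  0.0004,  0.0012]), 'force': array([0.1203, 4.2064, 6.7168]), 'moment': array([0.8371, 0.0367, 0.0055]), 'finger_force': 24.992151260375977, 'finger_gap': 0.015374067665597239}
```

View pics/g1.png

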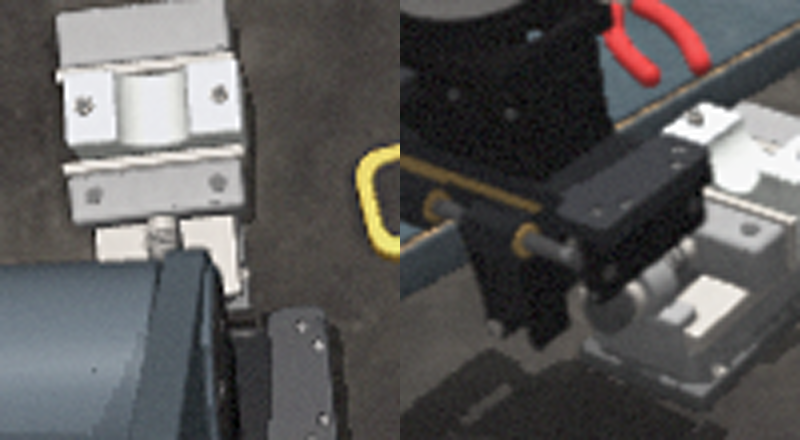

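```bash
python3 - <<'E'
import numpy as np
th=1.305+np.arange(21)*np.pi/10
y=3.2*np.cos(th);z=3.2*np.sin(th)
for i in range(20):print(i,round(th[i+1],2),"%.2f %.2f"%(y[i+1]-y[i],-(z[i+1]-z[i])))
E
```

```text
0 1.62 -1.00 -0.11
1 1.93 -0.98 0.20
2 2.25 -0.87 0.50
3 2.56 -0.67 0.74
4 2.88 -0.41 0.91
5 3.19 -0.11 1.00
6 3.5 0.20 0.98
7 3.82 0.50 0.87
8 4.13 0.74 0.67
9 4.45 0.91 0.41
10 4.76 1.00 0.11
11 5.07 0.98 -0.20
12 5.39 0.87 -0.50
13 5.7 0.67 -0.74
14 6.02 0.41 -0.91
15 6.33 0.11 -1.00
16 6.65 -0.20 -0.98
17 6.96 -0.50 -0.87
18 7.27 -0.74 -0.67
19 7.59 -0.91 -0.41
```

Emit:
servo_tool(
  squeeze=30,
  commands=[
    {"slide": [0, -1.0, -0.11], "angular": [0, 0, 0], "hand": 1},
    {"slide": [0, -0.98, 0.2], "angular": [0, 0, 0], "hand": 1},
    {"slide": [0, -0.87, 0.5], "angular": [0, 0, 0], "hand": 1},
    {"slide": [0, -0.67, 0.74], "angular": [0, 0, 0], "hand": 1},
    {"slide": [0, -0.41, 0.91], "angular": [0, 0, 0], "hand": 1},
  ],
)

```text
time: 5.12
tool_pos: [0.4356, 0.0802, 0.0725]
ee_rot: [-0.037, 0.999, 0.001, 0.001]
force: [1.8, 14.4, 2.1]
finger_gap: 0.0153
finger_force: 30.0
```

```bash
python3 -c "
from h import *
s=r.sense();print(s['tool_pos'],s['force'],s['moment'],s['finger_gap'])"
```

```text
[0.4356 0.0802 0.0725] [ 1.7821 14.3815  2.0849] [ 2.4964 -0.3291  0.1283] 0.015304176012772008
```

Emit:
servo_tool(
  commands=[
    {"slide": [0, 0.0, 1.0], "angular": [0, 0, 0], "hand": 1},
    {"slide": [0, 0.2, 0.98], "angular": [0, 0, 0], "hand": 1},
    {"slide": [0, 0.5, 0.87], "angular": [0, 0, 0], "hand": 1},
    {"slide": [0, 0.74, 0.67], "angular": [0, 0, 0], "hand": 1},
    {"slide": [0, 0.91, 0.41], "angular": [0, 0, 0], "hand": 1},
  ],
)

```text
time: 5.75
tool_pos: [0.4339, 0.1022, 0.0336]
ee_rot: [-0.039, 0.999, -0.001, 0.001]
force: [0.2, -4.0, 13.9]
finger_gap: 0.0149
finger_force: 30.0
```

Emit:
servo_tool(
  commands=[
    {"slide": [0, 1.0, 0.0], "angular": [0, 0, 0], "hand": 1},
    {"slide": [0, 0.98, -0.2], "angular": [0, 0, 0], "hand": 1},
    {"slide": [0, 0.87, -0.5], "angular": [0, 0, 0], "hand": 1},
    {"slide": [0, 0.67, -0.74], "angular": [0, 0, 0], "hand": 1},
    {"slide": [0, 0.41, -0.91], "angular": [0, 0, 0], "hand": 1},
  ],
)

```text
time: 6.38
tool_pos: [0.4305, 0.1425, 0.0566]
ee_rot: [-0.038, 0.999, 0.0, 0.001]
force: [2.9, -1.5, -8.8]
finger_gap: 0.0152
finger_force: 30.0
```

Emit:
servo_tool(
  commands=[
    {"slide": [0, 0.11, -1.0], "angular": [0, 0, 0], "hand": 1},
    {"slide": [0, -0.2, -0.98], "angular": [0, 0, 0], "hand": 1},
    {"slide": [0, -0.5, -0.87], "angular": [0, 0, 0], "hand": 1},
    {"slide": [0, -0.74, -0.67], "angular": [0, 0, 0], "hand": 1},
    {"slide": [0, -0.91, -0.41], "angular": [0, 0, 0], "hand": 1},
    {"slide": [0, -1.0, -0.11], "angular": [0, 0, 0], "hand": 1},
    {"slide": [0, -0.98, 0.2], "angular": [0, 0, 0], "hand": 1},
  ],
)

```text
time: 7.25
tool_pos: [0.4338, 0.1004, 0.0952]
ee_rot: [-0.037, 0.999, 0.001, 0.001]
force: [6.3, 13.4, -14.9]
finger_gap: 0.0152
finger_force: 30.0
```

Emit:
servo_tool(
  commands=[
    {"slide": [0, -0.84, 0.6], "angular": [0, 0, 0], "hand": 1},
    {"slide": [0, -0.67, 0.74], "angular": [0, 0, 0], "hand": 1},
    {"slide": [0, -0.41, 0.91], "angular": [0, 0, 0], "hand": 1},
    {"slide": [0, -0.11, 1.0], "angular": [0, 0, 0], "hand": 1},
    {"slide": [0, 0.2, 0.98], "angular": [0, 0, 0], "hand": 1},
  ],
)

```text
time: 7.88
tool_pos: [0.4356, 0.0811, 0.0541]
ee_rot: [-0.038, 0.999, -0.0, 0.002]
force: [1.9, 5.8, 7.8]
finger_gap: 0.015
finger_force: 30.0
```

Emit:
servo_tool(
  commands=[
    {"slide": [0, 0.5, 0.85], "angular": [0, 0, 0], "hand": 1},
    {"slide": [0, 0.74, 0.65], "angular": [0, 0, 0], "hand": 1},
    {"slide": [0, 0.91, 0.38], "angular": [0, 0, 0], "hand": 1},
    {"slide": [0, 1.0, 0.08], "angular": [0, 0, 0], "hand": 1},
    {"slide": [0, 0.98, -0.2], "angular": [0, 0, 0], "hand": 1},
    {"slide": [0, 0.87, -0.5], "angular": [0, 0, 0], "hand": 1},
    {"slide": [0, 0.67, -0.74], "angular": [0, 0, 0], "hand": 1},
    {"slide": [0, 0.41, -0.91], "angular": [0, 0, 0], "hand": 1},
  ],
)

```text
time: 8.88
tool_pos: [0.4305, 0.1418, 0.0551]
ee_rot: [-0.038, 0.999, 0.0, -0.0]
force: [6.6, 0.3, -30.0]
finger_gap: 0.0152
finger_force: 30.0
```

```bash
python3 - <<'E'
from h import *
im=r.camera("top");a=im[160:260,225:310,::-1]
b=r.camera("scene")[130:230,200:310,::-1]
cv2.imwrite("pics/g2.png",np.hstack([cv2.resize(x,None,fx=4,fy=4,interpolation=2) for x in(a,b)])); s=r.sense();print(s['tool_pos'],s['force'],s['moment'])
E
```

```text
[0.4305 0.142  0.0558] [  6.1359   3.7149 -20.2273] [ 0.627  -0.8555  0.0059]
```

View pics/g2.png

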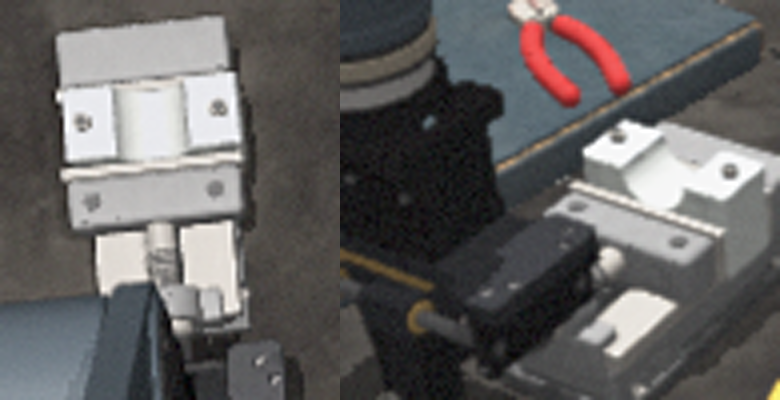

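Emit:
servo_tool(
  commands=[
    {"slide": [0, 0, 0], "angular": [0, 0, 0], "hand": 1},
    {"slide": [0, 0, 0], "angular": [0, 0, 0], "hand": 1},
  ],
)

```text
time: 9.22
tool_pos: [0.4305, 0.1419, 0.0558]
ee_rot: [-0.038, 0.999, 0.0, 0.0]
force: [5.8, 3.4, -19.8]
finger_gap: 0.015
finger_force: 30.0
```

Emit:
servo_tool(
  commands=[
    {"slide": [0, 0.05, -0.5], "angular": [0, 0, 0], "hand": 1},
    {"slide": [0, 0, 0], "angular": [0, 0, 0], "hand": 1},
  ],
)

```text
time: 9.48
tool_pos: [0.4304, 0.1429, 0.0604]
ee_rot: [-0.037, 0.999, 0.001, 0.0]
force: [6.2, 5.6, -24.1]
finger_gap: 0.0154
finger_force: 30.0
```

```bash
python3 - <<'E'
from h import *
i0=cv2.imread("pics/top0.png"); i1=r.camera("top")[:,:,::-1].copy()
def track(box,a,b,n):
    x,y,w,h=box; T=a[y:y+h,x:x+w]; R=cv2.matchTemplate(b[y-8:y+h+8,x-8:x+w+8],T,cv2.TM_CCOEFF_NORMED)
    _,v,_,l=cv2.minMaxLoc(R); i,j=l[1],l[0]
    sub=lambda m,c,p:(m-p)/(2*(m-2*c+p))
    dy=i-8+sub(R[i-1,j],R[i,j],R[i+1,j]); dx=j-8+sub(R[i,j-1],R[i,j],R[i,j+1]); print(n,"dx,dy",dx,dy,v)
up=lambda im:im
track((244,209,40,9),i0,i1,"jaw bolts")
track((241,186,44,8),i0,i1,"housing dowels")
track((240,164,44,12),i0,i1,"fixed back")
p0=proj("top",[.5722,.1211,.078]);p1=proj("top",[.5832,.1219,.078]);print("11mm =",p1-p0)
E
```

```text
jaw bolts dx,dy -0.6147543 -3.3211105 0.8938030004501343
housing dowels dx,dy -0.082619056 -1.1891685 0.8976261019706726
fixed back dx,dy 0.06535707 -0.0186744 0.9986933469772339
11mm = [-0.3669 -4.8699]
```

```bash
python3 - <<'E'
from h import *
i0=cv2.imread("pics/top0.png"); i1=r.camera("top")[:,:,::-1].copy()
cv2.imwrite("pics/top2.png",i1)
def track(box,a,b,n):
    x,y,w,h=box; T=a[y:y+h,x:x+w]; R=cv2.matchTemplate(b[y-6:y+h+6,x-6:x+w+6],T,cv2.TM_CCOEFF_NORMED)
    _,v,_,l=cv2.minMaxLoc(R); i,j=l[1],l[0]
    sub=lambda m,c,p:(m-p)/(2*(m-2*c+p))
    print(n,"dx,dy",j-6,i-6+sub(R[i-1,j],R[i,j],R[i+1,j]),v)
track((243,188,8,7),i0,i1,"dowel L");track((276,185,8,7),i0,i1,"dowel R")
track((244,210,8,8),i0,i1,"bolt L");track((275,207,8,8),i0,i1,"bolt R")
a=np.hstack([cv2.resize(i[160:230,232:294],None,fx=6,fy=6,interpolation=2) for i in(i0,i1)])
cv2.imwrite("pics/cmp.png",a)
E
```

```text
dowel L dx,dy 0 -0.9735706 0.9087169766426086
dowel R dx,dy 0 -1.5822352 0.8873029947280884
bolt L dx,dy 0 -3.4971 0.8314375877380371
bolt R dx,dy -1 -3.6140065 0.8742771744728088
```

View pics/cmp.png

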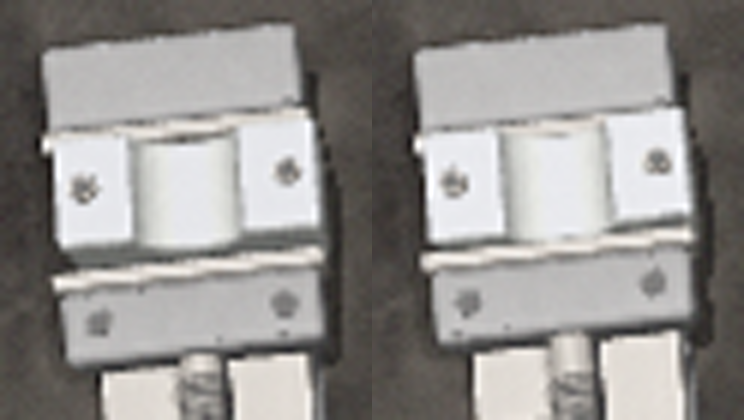

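Emit:
servo_tool(
  commands=[
    {"slide": [0, 0.02, -0.5], "angular": [0, 0, 0], "hand": 1},
    {"slide": [0, -0.08, -0.5], "angular": [0, 0, 0], "hand": 1},
    {"slide": [0, 0, 0], "angular": [0, 0, 0], "hand": 1},
  ],
)

```text
time: 9.95
tool_pos: [0.4304, 0.1428, 0.0703]
ee_rot: [-0.037, 0.999, 0.001, 0.0]
force: [7.0, 9.8, -26.0]
finger_gap: 0.0149
finger_force: 30.0
```

```bash
cat > tr.py <<'E'
from h import *
import sys
def track(box,a,b,n):
    x,y,w,h=box; T=a[y:y+h,x:x+w]; R=cv2.matchTemplate(b[y-6:y+h+6,x-6:x+w+6],T,cv2.TM_CCOEFF_NORMED)
    _,v,_,l=cv2.minMaxLoc(R); i,j=l[1],l[0]
    sub=lambda m,c,p:(m-p)/(2*(m-2*c+p))
    print(n,j-6,round(i-6+sub(R[i-1,j],R[i,j],R[i+1,j]),2),round(v,3))
i0=cv2.imread(sys.argv[1]); i1=np.mean([r.camera("top")[:,:,::-1].astype(float) for _ in range(3)],0).astype(np.uint8)
cv2.imwrite(sys.argv[2],i1)
track((243,182,42,16),i0,i1,"housing")
track((244,204,40,14),i0,i1,"jaw")
track((240,164,44,12),i0,i1,"fixed")
E
python3 tr.py pics/top2.png pics/top3.png
python3 -c "
from h import *
b=r.camera('scene')[140:240,200:310,::-1];cv2.imwrite('pics/s3.png',cv2.resize(b,None,fx=6,fy=6,interpolation=2))"
```

```text
housing 0 -0.01 0.997
jaw 0 -0.03 0.99
fixed 0 -0.02 0.999
```

View pics/s3.png

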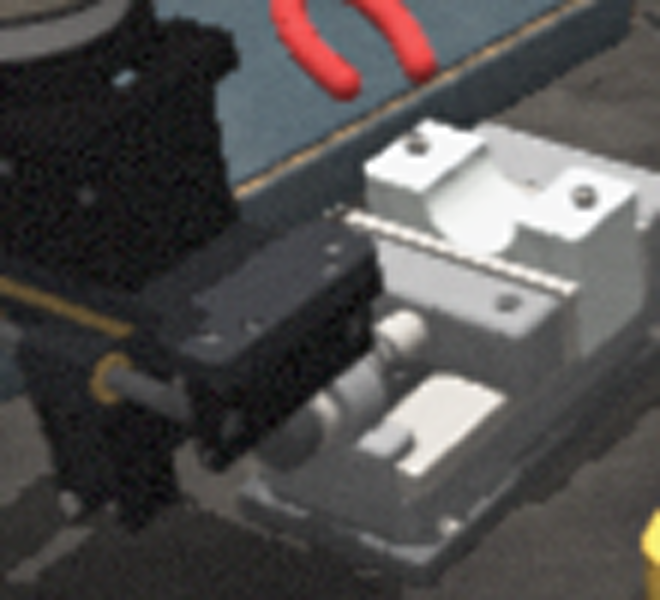

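Gap in the image: the fixed plate edge is at row 185 and the jaw edge at row 202.8. That is about 40 mm, so the housing is clamped and the fingers are slipping at 24 N. Next I release and go above the cap.

Emit:
servo_tool(
  commands=[
    {"slide": [0, 0, 0], "angular": [0, 0, 0], "hand": 0.2},
    {"slide": [0, 0, 0], "angular": [0, 0, 0], "hand": 0.2},
    {"slide": [0, 0, -4], "angular": [0, 0, 0], "hand": 0},
    {"slide": [0, 0, -4.5], "angular": [0, 0, 0], "hand": 0},
    {"slide": [0, 0, -4.5], "angular": [0, 0, 0], "hand": -1},
    {"slide": [-0.26, -4.96, 0], "angular": [0, 0, 0], "hand": -1},
    {"slide": [-0.26, -4.96, 0], "angular": [0, 0, 0], "hand": -1},
    {"slide": [-0.26, -4.96, 0], "angular": [0, 0, 0], "hand": -1},
    {"slide": [-0.26, -4.96, 0], "angular": [0, 0, 0], "hand": -1},
    {"slide": [-0.26, -4.96, 0], "angular": [0, 0, 0], "hand": -1},
    {"slide": [-0.26, -4.96, 0], "angular": [0, 0, 0], "hand": -1},
    {"slide": [0, 0, 0], "angular": [0, 0, 0.18], "hand": -1},
    {"slide": [0, 0, 0], "angular": [0, 0, 0.18], "hand": -1},
    {"slide": [0, 0, 0], "angular": [0, 0, 0.18], "hand": -1},
    {"slide": [0, 0, 0], "angular": [0, 0, 0.18], "hand": -1},
    {"slide": [0, 0, 0], "angular": [0, 0, 0.18], "hand": -1},
    {"slide": [0, 0, 0], "angular": [0, 0, 0.18], "hand": -1},
    {"slide": [0, 0, 0], "angular": [0, 0, 0.18], "hand": -1},
    {"slide": [0, 0, 0], "angular": [0, 0, 0.18], "hand": -1},
    {"slide": [0, 0, 0], "angular": [0, 0, 0.18], "hand": -1},
  ],
)

```text
time: 12.65
tool_pos: [0.4663, -0.1531, 0.2019]
ee_rot: [0.7, 0.714, -0.0, -0.001]
force: [0.1, -0.0, -0.2]
finger_gap: 0.0871
finger_force: 0.0
```

Emit:
servo_tool(
  commands=[
    {"slide": [0, 0, 0], "angular": [0, 0, 0.18], "hand": -1},
    {"slide": [0, 0, 0], "angular": [0, 0, 0.18], "hand": -1},
    {"slide": [0, 0, 0], "angular": [0, 0, 0.014], "hand": -1},
    {"slide": [0, 0, 0], "angular": [0, 0, 0], "hand": -1},
  ],
)

```text
time: 13.15
tool_pos: [0.4673, -0.1534, 0.2017]
ee_rot: [0.818, 0.575, -0.0, -0.0]
force: [0.4, 0.3, 0.7]
finger_gap: 0.087
finger_force: 0.0
```

```bash
python3 tr.py pics/top2.png pics/top4.png; python3 - <<'E'
from h import *
s=r.sense();print(s['tool_pos'],s['ee_rot'],s['force'])
q=s['ee_rot'];from scipy.spatial.transform import Rotation as R
print(R.from_quat(q).as_matrix())
print(proj("scene",[.4683,-.1525,0.018]))
i=cv2.imread("pics/top4.png")
for n in("housing","cap","jaw"):
  for c in("top","scene"):
    m=r.regions_of(c,n) if c=="top" else (r.camera(c) is None or r.regions_of(c,n))
    print(c,n,[(round(d["conf"],2),cv2.minAreaRect(np.argwhere(d["mask"])[:,::-1].astype(np.float32))) for d in m[:1]])
a=cv2.resize(i[160:290,225:305],None,fx=4.5,fy=4.5,interpolation=2);b=cv2.resize(r.camera("scene")[170:340,190:430,::-1],None,fx=1.8*1,fy=1.8*1,interpolation=2)
b=cv2.copyMakeBorder(b,0,a.shape[0]-b.shape[0],0,0,0);cv2.imwrite("pics/v4.png",np.hstack([a,b]))
E
```

```text
housing 0 0.04 0.991
jaw 0 0.15 0.966
fixed 0 -0.02 0.999
[ 0.4677 -0.1535  0.2015] [ 0.8182  0.5749 -0.0001 -0.0001] [-0.4204 -0.9634 -0.4612]
[[ 0.339   0.9408 -0.0003]
 [ 0.9408 -0.339   0.0001]
 [-0.     -0.0003 -1.    ]]
[355.6384 287.3932]
top housing [(0.56, ((262.4962463378906, 189.46470642089844), (19.49556541442871, 44.35329055786133), 83.8844985961914))]
scene housing [(0.76, ((284.3367919921875, 177.22752380371094), (49.586570739746094, 19.520275115966797), 30.465543746948242))]
top cap []
scene cap [(0.87, ((357.3389587402344, 289.2125244140625), (55.67049026489258, 29.304636001586914), 46.12330627441406))]
top jaw [(0.96, ((263.4554443359375, 208.054443359375), (16.915632247924805, 44.27915573120117), 84.2894058227539))]
scene jaw [(0.9, ((273.2491149902344, 190.70285034179688), (48.38020324707031, 21.475799560546875), 17.35402488708496))]
```

View pics/v4.png

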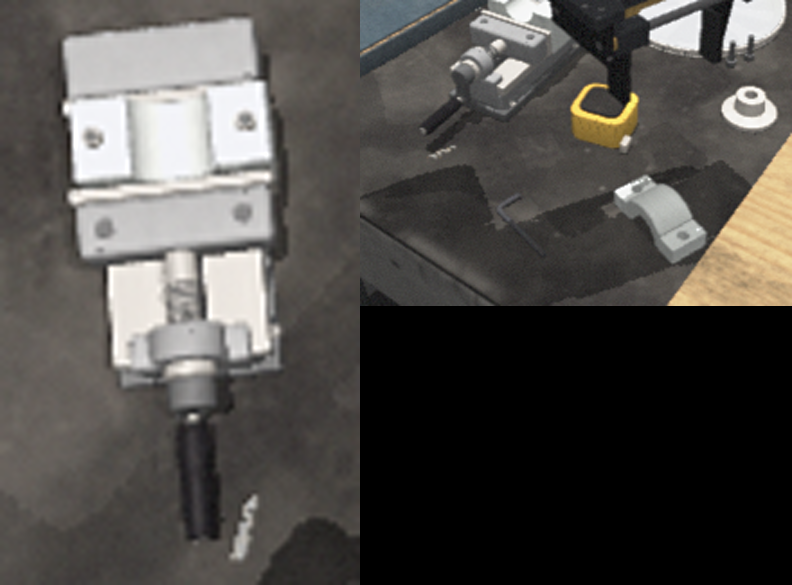

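The view shows the grip near the bottom of its circle, at top (270,278) and scene (226,242). I will measure it and re-check the clamp before going on.

```bash
python3 - <<'E'
from h import *
print(tri(225+203/4.5,160+535/4.5,190+(425-360)/1.8,170+131/1.8), tri(225+196/4.5,160+425/4.5,190+(458-360)/1.8,170+104/1.8))
# jaw gap from top4: edges
print("fixed->jaw edges")
i=cv2.cvtColor(cv2.imread("pics/top4.png"),cv2.COLOR_BGR2GRAY);j=cv2.cvtColor(cv2.imread("pics/top3.png"),cv2.COLOR_BGR2GRAY)
# predicted grip ends for angles
C=np.array([.4356,.1108,.062]);vx=np.array([.997,.075,0]);vy=np.array([-.075,.997,0])
for th in np.arange(3.6,6.6,.3):
    P=C+.032*(np.cos(th)*vy+np.array([0,0,np.sin(th)]));o=P-.029*vx;n=P+.029*vx
    print(round(th,2),proj("top",o),proj("top",n),proj("scene",o),proj("scene",n))
print("px",225+203/4.5,160+535/4.5,225+196/4.5,160+425/4.5,190+(425-360)/1.8,170+131/1.8,190+(458-360)/1.8,170+104/1.8)
b=r.camera("scene")[190:260,205:285,::-1];a=r.camera("top")[200:290,240:300,::-1]
a=cv2.resize(a,None,fx=5,fy=5,interpolation=2);b=cv2.resize(b,(450*80//70,450),interpolation=2)
cv2.imwrite("pics/v5.png",cv2.resize(np.hstack([a,b]),None,fx=.95,fy=.95))
E
```

```text
(array([0.413 , 0.1126, 0.0283]), np.float64(0.0012639340948203698)) (array([0.4675, 0.116 , 0.028 ]), np.float64(0.0011130970228784628))
fixed->jaw edges
3.6 [284.2093 279.8109] [281.9616 253.3549] [234.6892 242.7736] [254.1503 226.0501]
3.9 [282.0215 280.2117] [279.8183 253.9506] [233.068  244.9179] [252.4443 228.2323]
4.2 [278.8556 280.6697] [276.7044 254.5492] [230.5084 245.8896] [249.8505 229.2906]
4.5 [274.9878 281.1463] [272.8918 255.1017] [227.2539 245.6328] [246.6133 229.159 ]
4.8 [270.7394 281.6026] [268.6974 255.5634] [223.5936 244.1945] [243.0195 227.8722]
5.1 [266.4557 282.0015] [264.4627 255.8968] [219.8379 241.7131] [239.3742 225.555 ]
5.4 [262.4871 282.3101] [260.5342 256.0738] [216.2967 238.4024] [235.9787 222.408 ]
5.7 [259.1675 282.5013] [257.243  256.0775] [213.2596 234.5359] [233.1118 218.6921]
6.0 [256.7924 282.5565] [254.8816 255.9039] [210.9795 230.4294] [231.0132 214.7121]
6.3 [255.5928 282.4674] [253.6795 255.5637] [209.6554 226.4227] [229.8673 210.798 ]
px 270.1111111111111 278.8888888888889 268.55555555555554 254.44444444444446 226.11111111111111 242.77777777777777 244.44444444444446 227.77777777777777
```

View pics/v5.png

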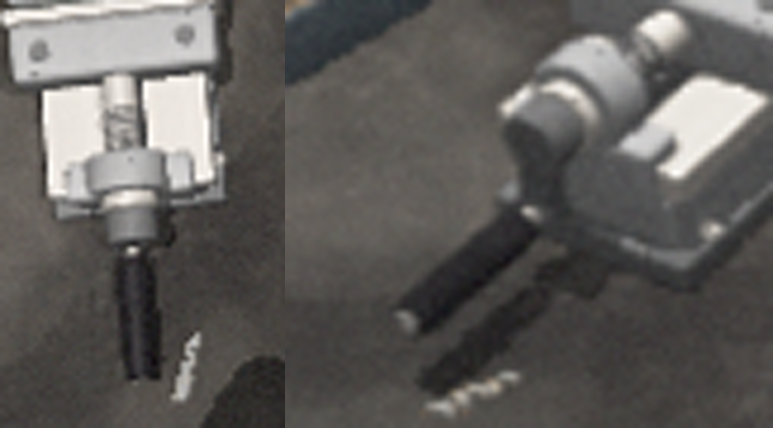

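Emit:
servo_tool(
  commands=[
    {"slide": [0, 0, 0], "angular": [0, 0, -0.182], "hand": 0},
    {"slide": [0, 0, 0], "angular": [0, 0, -0.182], "hand": 0},
    {"slide": [0, 0, 0], "angular": [0, 0, -0.182], "hand": 0},
    {"slide": [0, 0, 0], "angular": [0, 0, -0.182], "hand": 0},
    {"slide": [0, 0, 0], "angular": [0, 0, -0.182], "hand": 0},
    {"slide": [0, 0, 0], "angular": [0, 0, -0.182], "hand": 0},
    {"slide": [0, 0, 0], "angular": [0, 0, -0.182], "hand": 0},
    {"slide": [0, 0, 0], "angular": [0, 0, -0.182], "hand": 0},
    {"slide": [0, 0, 0], "angular": [0, 0, -0.182], "hand": 0},
    {"slide": [0, 0, 0], "angular": [0, 0, -0.182], "hand": 0},
    {"slide": [0, 0, 0], "angular": [0, 0, -0.174], "hand": 0},
    {"slide": [0.31, 5.39, 0], "angular": [0, 0, 0], "hand": 0},
    {"slide": [0.31, 5.39, 0], "angular": [0, 0, 0], "hand": 0},
    {"slide": [0.31, 5.39, 0], "angular": [0, 0, 0], "hand": 0},
    {"slide": [0.31, 5.39, 0], "angular": [0, 0, 0], "hand": 0},
    {"slide": [0.31, 5.39, 0], "angular": [0, 0, 0], "hand": 0},
    {"slide": [0, 0, 4], "angular": [0, 0, 0], "hand": 0},
    {"slide": [0, 0, 4], "angular": [0, 0, 0], "hand": 0},
    {"slide": [0, 0, 0], "angular": [0, 0, 0], "hand": 0},
  ],
)

```text
time: 16.27
tool_pos: [0.4301, 0.1142, 0.1195]
ee_rot: [-0.038, 0.999, 0.0, -0.003]
force: [0.1, -1.1, 1.0]
finger_gap: 0.0436
finger_force: 0.0
```

Emit:
servo_tool(
  commands=[
    {"slide": [0, 0, 3], "angular": [0, 0, 0], "hand": 0},
    {"slide": [0, 0, 3], "angular": [0, 0, 0], "hand": 0},
    {"slide": [0, 0, 2.7], "angular": [0, 0, 0], "hand": 0},
    {"slide": [0, 0, 0], "angular": [0, 0, 0], "hand": 1},
    {"slide": [0, 0, 0], "angular": [0, 0, 0], "hand": 1},
    {"slide": [0, 0, 0], "angular": [0, 0, 0], "hand": 1},
    {"slide": [0, 0, 0], "angular": [0, 0, 0], "hand": 1},
    {"slide": [0, 0, 0], "angular": [0, 0, 0], "hand": 1},
  ],
)

```text
time: 17.27
tool_pos: [0.433, 0.1141, 0.0353]
ee_rot: [-0.038, 0.999, -0.0, 0.001]
force: [0.4, 0.0, 7.2]
finger_gap: 0.0149
finger_force: 30.0
```

Emit:
servo_tool(
  squeeze=45,
  commands=[
    {"slide": [0, 0.3, 0], "angular": [0, 0, 0], "hand": 1},
    {"slide": [0, 0.2, 0], "angular": [0, 0, 0], "hand": 1},
    {"slide": [0, 0, 0], "angular": [0, 0, 0], "hand": 1},
  ],
)

```text
time: 17.65
tool_pos: [0.4328, 0.1174, 0.0355]
ee_rot: [-0.039, 0.999, -0.001, 0.001]
force: [0.1, -11.5, 10.1]
finger_gap: 0.015
finger_force: 45.0
```

Emit:
servo_tool(
  commands=[
    {"slide": [0, 0.35, -0.15], "angular": [0, 0, 0], "hand": 1},
    {"slide": [0, 0.3, -0.1], "angular": [0, 0, 0], "hand": 1},
    {"slide": [0, 0, 0], "angular": [0, 0, 0], "hand": 1},
  ],
)

```text
time: 18.02
tool_pos: [0.4323, 0.1235, 0.0374]
ee_rot: [-0.039, 0.999, -0.001, 0.001]
force: [0.7, -14.3, 3.3]
finger_gap: 0.0148
finger_force: 45.0
```

Emit:
servo_tool(
  commands=[
    {"slide": [0, 0.4, -0.22], "angular": [0, 0, 0], "hand": 1},
    {"slide": [0, 0.4, -0.25], "angular": [0, 0, 0], "hand": 1},
    {"slide": [0, 0, 0], "angular": [0, 0, 0], "hand": 1},
  ],
)

```text
time: 18.4
tool_pos: [0.4316, 0.1311, 0.0417]
ee_rot: [-0.039, 0.999, -0.002, 0.001]
force: [2.3, -15.7, -0.7]
finger_gap: 0.0149
finger_force: 45.0
```

Emit:
servo_tool(
  commands=[
    {"slide": [0, 0.35, -0.42], "angular": [0, 0, 0], "hand": 1},
    {"slide": [0, 0.3, -0.46], "angular": [0, 0, 0], "hand": 1},
    {"slide": [0, 0, 0], "angular": [0, 0, 0], "hand": 1},
  ],
)

```text
time: 18.77
tool_pos: [0.431, 0.1382, 0.0495]
ee_rot: [-0.039, 0.999, -0.001, 0.0]
force: [2.8, -10.0, -12.0]
finger_gap: 0.0148
finger_force: 45.0
```

Emit:
servo_tool(
  commands=[
    {"slide": [0, 0, 0], "angular": [0, 0, 0], "hand": 0.2},
    {"slide": [0, 0, 0], "angular": [0, 0, 0], "hand": 0.1},
    {"slide": [0, 0, 0], "angular": [0, 0, 0], "hand": 0.1},
    {"slide": [0, 0, -5], "angular": [0, 0, 0], "hand": 0.1},
    {"slide": [0, 0, -5], "angular": [0, 0, 0], "hand": 0},
    {"slide": [0, 0, -5], "angular": [0, 0, 0], "hand": -1},
    {"slide": [-0.25, -4.89, 0], "angular": [0, 0, 0], "hand": -1},
    {"slide": [-0.25, -4.89, 0], "angular": [0, 0, 0], "hand": -1},
    {"slide": [-0.25, -4.89, 0], "angular": [0, 0, 0], "hand": -1},
    {"slide": [-0.25, -4.89, 0], "angular": [0, 0, 0], "hand": -1},
    {"slide": [-0.25, -4.89, 0], "angular": [0, 0, 0], "hand": -1},
    {"slide": [-0.25, -4.89, 0], "angular": [0, 0, 0], "hand": -1},
    {"slide": [0, 0, 0], "angular": [0, 0, 0.182], "hand": -1},
    {"slide": [0, 0, 0], "angular": [0, 0, 0.182], "hand": -1},
    {"slide": [0, 0, 0], "angular": [0, 0, 0.182], "hand": -1},
    {"slide": [0, 0, 0], "angular": [0, 0, 0.182], "hand": -1},
    {"slide": [0, 0, 0], "angular": [0, 0, 0.182], "hand": -1},
    {"slide": [0, 0, 0], "angular": [0, 0, 0.182], "hand": -1},
    {"slide": [0, 0, 0], "angular": [0, 0, 0.182], "hand": -1},
    {"slide": [0, 0, 0], "angular": [0, 0, 0.182], "hand": -1},
  ],
)

```text
time: 21.28
tool_pos: [0.4668, -0.1511, 0.2003]
ee_rot: [0.639, 0.769, -0.0, -0.0]
force: [0.6, -0.1, 0.6]
finger_gap: 0.0871
finger_force: 0.0
```

Emit:
servo_tool(
  commands=[
    {"slide": [0, 0, 0], "angular": [0, 0, 0.182], "hand": -1},
    {"slide": [0, 0, 0], "angular": [0, 0, 0.182], "hand": -1},
    {"slide": [0, 0, 0], "angular": [0, 0, 0.174], "hand": -1},
    {"slide": [0, 0, 0], "angular": [0, 0, 0], "hand": -1},
  ],
)

```text
time: 21.78
tool_pos: [0.4669, -0.1512, 0.2003]
ee_rot: [0.818, 0.575, -0.0, -0.0]
force: [0.7, 0.3, -0.2]
finger_gap: 0.087
finger_force: 0.0
```

```bash
python3 tr.py pics/top3.png pics/top6.png; python3 - <<'E'
from h import *
s=r.sense();print(s['tool_pos'],s['ee_rot'],s['force'])
b=r.camera("scene")[:,:,::-1];cv2.imwrite("pics/scene6.png",b)
a=cv2.resize(cv2.imread("pics/top6.png")[160:290,235:300],None,fx=4,fy=4,interpolation=2)
b=cv2.resize(b[160:290,205:300],None,fx=4,fy=4,interpolation=2)
cv2.imwrite("pics/v6.png",np.hstack([a,b]))
E
```

```text
housing 0 0.05 0.988
jaw 0 0.18 0.953
fixed 0 -0.02 1.0
[ 0.4671 -0.1514  0.2003] [ 0.8179  0.5753 -0.0001 -0.0002] [ 0.2794 -0.0804  0.3269]
```

View pics/v6.png

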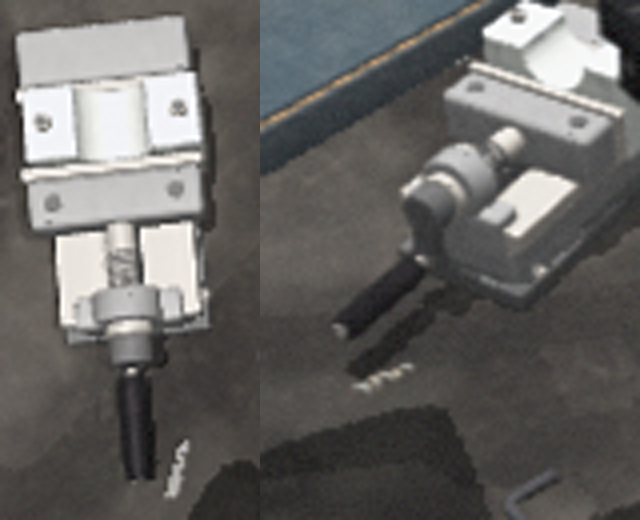

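Emit:
servo_tool(
  commands=[
    {"slide": [0, 0, 0], "angular": [0, 0, -0.182], "hand": 0},
    {"slide": [0, 0, 0], "angular": [0, 0, -0.182], "hand": 0},
    {"slide": [0, 0, 0], "angular": [0, 0, -0.182], "hand": 0},
    {"slide": [0, 0, 0], "angular": [0, 0, -0.182], "hand": 0},
    {"slide": [0, 0, 0], "angular": [0, 0, -0.182], "hand": 0},
    {"slide": [0, 0, 0], "angular": [0, 0, -0.182], "hand": 0},
    {"slide": [0, 0, 0], "angular": [0, 0, -0.182], "hand": 0},
    {"slide": [0, 0, 0], "angular": [0, 0, -0.182], "hand": 0},
    {"slide": [0, 0, 0], "angular": [0, 0, -0.182], "hand": 0},
    {"slide": [0, 0, 0], "angular": [0, 0, -0.182], "hand": 0},
    {"slide": [0, 0, 0], "angular": [0, 0, -0.174], "hand": 0},
    {"slide": [0.29, 5.36, 0], "angular": [0, 0, 0], "hand": 0},
    {"slide": [0.29, 5.36, 0], "angular": [0, 0, 0], "hand": 0},
    {"slide": [0.29, 5.36, 0], "angular": [0, 0, 0], "hand": 0},
    {"slide": [0.29, 5.36, 0], "angular": [0, 0, 0], "hand": 0},
    {"slide": [0.29, 5.36, 0], "angular": [0, 0, 0], "hand": 0},
    {"slide": [0, 0, 5.5], "angular": [0, 0, 0], "hand": 0},
    {"slide": [0, 0, 5.5], "angular": [0, 0, 0], "hand": 0},
    {"slide": [0, 0, 5.4], "angular": [0, 0, 0], "hand": 0},
    {"slide": [0, 0, 0], "angular": [0, 0, 0], "hand": 0},
  ],
)

```text
time: 24.48
tool_pos: [0.4292, 0.1146, 0.0324]
ee_rot: [-0.039, 0.999, 0.0, -0.006]
force: [-0.4, 0.7, 0.8]
finger_gap: 0.0433
finger_force: 0.0
```

Emit:
servo_tool(
  squeeze=45,
  commands=[
    {"slide": [0, 0, 0], "angular": [0, 0, 0], "hand": 1},
    {"slide": [0, 0, 0], "angular": [0, 0, 0], "hand": 1},
    {"slide": [0, 0, 0], "angular": [0, 0, 0], "hand": 1},
    {"slide": [0, 0, 0], "angular": [0, 0, 0], "hand": 1},
  ],
)

```text
time: 24.98
tool_pos: [0.4339, 0.1147, 0.038]
ee_rot: [-0.038, 0.999, -0.0, 0.002]
force: [-0.2, -0.6, 8.4]
finger_gap: 0.0146
finger_force: 45.0
```

Emit:
servo_tool(
  commands=[
    {"slide": [0, 0.65, -0.2], "angular": [0, 0, 0], "hand": 1},
    {"slide": [0, 0.63, -0.3], "angular": [0, 0, 0], "hand": 1},
    {"slide": [0, 0.53, -0.41], "angular": [0, 0, 0], "hand": 1},
    {"slide": [0, 0.45, -0.54], "angular": [0, 0, 0], "hand": 1},
    {"slide": [0, 0, 0], "angular": [0, 0, 0], "hand": 1},
  ],
)

```text
time: 25.6
tool_pos: [0.432, 0.1364, 0.0501]
ee_rot: [-0.039, 0.999, -0.001, 0.001]
force: [2.6, -5.3, -14.6]
finger_gap: 0.0146
finger_force: 45.0
```

Emit:
servo_tool(
  commands=[
    {"slide": [0, -0.05, 0.09], "angular": [0, 0, 0], "hand": 1},
    {"slide": [0, 0, 0], "angular": [0, 0, 0], "hand": 1},
  ],
)

```text
time: 25.85
tool_pos: [0.4321, 0.136, 0.0495]
ee_rot: [-0.039, 0.999, -0.001, 0.001]
force: [2.5, -4.7, -11.0]
finger_gap: 0.0148
finger_force: 45.0
```

Emit:
servo_tool(
  commands=[
    {"slide": [0, -0.1, 0.17], "angular": [0, 0, 0], "hand": 1},
    {"slide": [0, 0, 0], "angular": [0, 0, 0], "hand": 1},
  ],
)

```text
time: 26.1
tool_pos: [0.4322, 0.1348, 0.048]
ee_rot: [-0.039, 0.999, -0.001, 0.001]
force: [2.6, -6.5, -8.8]
finger_gap: 0.0151
finger_force: 45.0
```

Emit:
servo_tool(
  commands=[
    {"slide": [0, -0.1, 0.17], "angular": [0, 0, 0], "hand": 1},
    {"slide": [0, 0, 0], "angular": [0, 0, 0], "hand": 1},
  ],
)

```text
time: 26.35
tool_pos: [0.4323, 0.1335, 0.0466]
ee_rot: [-0.039, 0.999, -0.001, 0.001]
force: [3.0, -8.7, -4.4]
finger_gap: 0.0144
finger_force: 45.0
```

Emit:
servo_tool(
  commands=[
    {"slide": [0, -0.15, 0.15], "angular": [0, 0, 0], "hand": 1},
    {"slide": [0, 0, 0], "angular": [0, 0, 0], "hand": 1},
  ],
)

```text
time: 26.6
tool_pos: [0.4324, 0.132, 0.0453]
ee_rot: [-0.039, 0.999, -0.001, 0.001]
force: [2.7, -8.1, -3.6]
finger_gap: 0.0146
finger_force: 45.0
```

Emit:
servo_tool(
  commands=[
    {"slide": [0, -0.15, 0.13], "angular": [0, 0, 0], "hand": 1},
    {"slide": [0, 0, 0], "angular": [0, 0, 0], "hand": 1},
  ],
)

```text
time: 26.85
tool_pos: [0.4326, 0.1305, 0.0441]
ee_rot: [-0.039, 0.999, -0.001, 0.001]
force: [1.8, -7.8, -2.1]
finger_gap: 0.0147
finger_force: 45.0
```

Emit:
servo_tool(
  commands=[
    {"slide": [0, 0, 0], "angular": [0, 0, 0], "hand": 0.2},
    {"slide": [0, 0, 0], "angular": [0, 0, 0], "hand": 0.1},
    {"slide": [0, 0, 0], "angular": [0, 0, 0], "hand": 0.1},
    {"slide": [0, 0, -5], "angular": [0, 0, 0], "hand": 0.1},
    {"slide": [0, 0, -5], "angular": [0, 0, 0], "hand": 0},
    {"slide": [0, 0, -5.5], "angular": [0, 0, 0], "hand": -1},
    {"slide": [-0.24, -4.75, 0], "angular": [0, 0, 0], "hand": -1},
    {"slide": [-0.24, -4.75, 0], "angular": [0, 0, 0], "hand": -1},
    {"slide": [-0.24, -4.75, 0], "angular": [0, 0, 0], "hand": -1},
    {"slide": [-0.24, -4.75, 0], "angular": [0, 0, 0], "hand": -1},
    {"slide": [-0.24, -4.75, 0], "angular": [0, 0, 0], "hand": -1},
    {"slide": [-0.24, -4.75, 0], "angular": [0, 0, 0], "hand": -1},
    {"slide": [0, 0, 0], "angular": [0, 0, 0.182], "hand": -1},
    {"slide": [0, 0, 0], "angular": [0, 0, 0.182], "hand": -1},
    {"slide": [0, 0, 0], "angular": [0, 0, 0.182], "hand": -1},
    {"slide": [0, 0, 0], "angular": [0, 0, 0.182], "hand": -1},
    {"slide": [0, 0, 0], "angular": [0, 0, 0.182], "hand": -1},
    {"slide": [0, 0, 0], "angular": [0, 0, 0.182], "hand": -1},
    {"slide": [0, 0, 0], "angular": [0, 0, 0.182], "hand": -1},
    {"slide": [0, 0, 0], "angular": [0, 0, 0.182], "hand": -1},
  ],
)

```text
time: 29.35
tool_pos: [0.4664, -0.1502, 0.1985]
ee_rot: [0.639, 0.769, 0.0, -0.001]
force: [0.1, 0.9, -1.2]
finger_gap: 0.0873
finger_force: 0.0
```

Emit:
servo_tool(
  commands=[
    {"slide": [0, 0, 0], "angular": [0, 0, 0.182], "hand": -1},
    {"slide": [0, 0, 0], "angular": [0, 0, 0.182], "hand": -1},
    {"slide": [0, 0, 0], "angular": [0, 0, 0.174], "hand": -1},
    {"slide": [0, 0, 0], "angular": [0, 0, 0], "hand": -1},
  ],
)

```text
time: 29.85
tool_pos: [0.4666, -0.1504, 0.1986]
ee_rot: [0.818, 0.575, -0.0, -0.001]
force: [0.1, -1.1, -0.0]
finger_gap: 0.087
finger_force: 0.0
```

```bash
python3 tr.py pics/top3.png pics/top7.png; python3 - <<'E'
from h import *
s=r.sense();print(s['tool_pos'],s['ee_rot'])
r.camera("scene")
for n in("grip_mid","cap"):
    for d in r.regions_of("scene",n)[:1]:
        print(n,d["conf"],cv2.minAreaRect(np.argwhere(d["mask"])[:,::-1].astype(np.float32)))
# predicted cap box centre: holes of both views
yaw=-.348;cx,cy=.4683,-.1525
x=np.array([np.cos(yaw),np.sin(yaw),0]);y=np.array([-x[1],x[0],0])
for k in(37,-37):print(proj("scene",np.array([cx,cy,.018])+y*k/1000))
E
```

```text
housing 0 0.05 0.987
jaw 0 0.18 0.953
fixed 0 -0.02 1.0
[ 0.4669 -0.1509  0.1987] [ 0.8179  0.5754 -0.0001 -0.0004]
grip_mid 0.74 ((233.85293579101562, 233.91177368164062), (8.351822853088379, 27.007843017578125), 49.398704528808594)
cap 0.69 ((356.8985290527344, 289.1944885253906), (54.53329849243164, 28.807138442993164), 48.12213134765625)
[343.0834 274.8843]
[369.0669 300.7724]
```

Emit:
servo_tool(
  squeeze=30,
  commands=[
    {"slide": [-0.12, 0.19, 4], "angular": [0, 0, 0], "hand": -1},
    {"slide": [0, 0, 4], "angular": [0, 0, 0], "hand": -1},
    {"slide": [0, 0, 4], "angular": [0, 0, 0], "hand": -1},
    {"slide": [0, 0, 3], "angular": [0, 0, 0], "hand": -1},
    {"slide": [0, 0, 2.3], "angular": [0, 0, 0], "hand": -1},
    {"slide": [0, 0, 0], "angular": [0, 0, 0], "hand": -1},
    {"slide": [0, 0, 0], "angular": [0, 0, 0], "hand": -0.4},
    {"slide": [0, 0, 0], "angular": [0, 0, 0], "hand": 0},
    {"slide": [0, 0, 0], "angular": [0, 0, 0], "hand": 0.3},
    {"slide": [0, 0, 0], "angular": [0, 0, 0], "hand": 1},
    {"slide": [0, 0, 0], "angular": [0, 0, 0], "hand": 1},
  ],
)

```text
time: 31.52
tool_pos: [0.4687, -0.1532, 0.026]
ee_rot: [0.819, 0.574, 0.0, 0.0]
force: [0.4, 0.0, -1.3]
finger_gap: 0.0453
finger_force: 0.0
```

Emit:
servo_tool(
  commands=[
    {"slide": [0, 0, 0], "angular": [0, 0, 0], "hand": 1},
    {"slide": [0, 0, 0], "angular": [0, 0, 0], "hand": 1},
    {"slide": [0, 0, 0], "angular": [0, 0, 0], "hand": 1},
  ],
)

```text
time: 31.9
tool_pos: [0.4687, -0.1532, 0.0259]
ee_rot: [0.819, 0.574, 0.0, 0.0]
force: [-0.2, 0.8, 2.6]
finger_gap: 0.0395
finger_force: 30.0
```

Emit:
servo_tool(
  commands=[
    {"slide": [0, 0, -1], "angular": [0, 0, 0], "hand": 1},
    {"slide": [0, 0, -3], "angular": [0, 0, 0], "hand": 1},
    {"slide": [0, 0, -4], "angular": [0, 0, 0], "hand": 1},
    {"slide": [0, 0, -4], "angular": [0, 0, 0], "hand": 1},
    {"slide": [0, 0, -4], "angular": [0, 0, 0], "hand": 1},
    {"slide": [0, 0, -3.4], "angular": [0, 0, 0], "hand": 1},
    {"slide": [0, 0, 0], "angular": [0, 0, 0], "hand": 1},
  ],
)

```text
time: 32.78
tool_pos: [0.4698, -0.1537, 0.2222]
ee_rot: [0.819, 0.574, 0.001, 0.003]
force: [-0.1, 0.2, -2.7]
finger_gap: 0.0396
finger_force: 30.0
```

```bash
python3 - <<'E'
from h import *
s=r.sense();print(s['tool_pos'],s['ee_rot'],s['finger_gap'],s['force'])
i=cv2.imread("pics/top7.png");g=cv2.cvtColor(i,cv2.COLOR_BGR2GRAY).astype(float)
# dowel centroids: dark blobs on bright face near expected places
for x0,y0 in((248,190),(281,187)):
    w=g[y0-5:y0+6,x0-5:x0+6];k=np.clip(190-w,0,None);yy,xx=np.mgrid[y0-5:y0+6,x0-5:x0+6]
    print((k*xx).sum()/k.sum(),(k*yy).sum()/k.sum(),w.min())
sc=r.camera("scene")[:,:,::-1];cv2.imwrite("pics/scene8.png",sc)
m=r.regions_of("scene","cap");print([(d["conf"],d["bbox"]) for d in m[:2]])
h=r.regions_of("scene","housing");print([(d["conf"],d["bbox"]) for d in h[:1]])
bx=[int(v) for v in m[0]["bbox"]];c=sc[max(0,bx[1]-45):bx[1]+45,bx[0]-50:bx[0]+50]
a=cv2.resize(i[175:215,235:300],None,fx=6,fy=6,interpolation=2);b=cv2.resize(c,None,fx=4,fy=4,interpolation=2)
H=max(a.shape[0],b.shape[0]);p=lambda z:cv2.copyMakeBorder(z,0,H-z.shape[0],0,0,0)
cv2.imwrite("pics/v8.png",np.hstack([p(a),p(b)])); print("crop origin",bx[0]-50,bx[1]-45)
E
```

```text
[ 0.4698 -0.1537  0.2222] [0.8185 0.5745 0.0012 0.0028] 0.03955918039099565 [-0.0597  0.2068 -2.7479]
245.95151515151514 190.14545454545456 120.0
284.53438985736926 186.55784469096673 49.0
[(0.62, [361.4, 202.7, 56.5, 44.4])]
[(0.87, [283.1, 178.3, 47.6, 36.8])]
crop origin 311 157
```

View pics/v8.png

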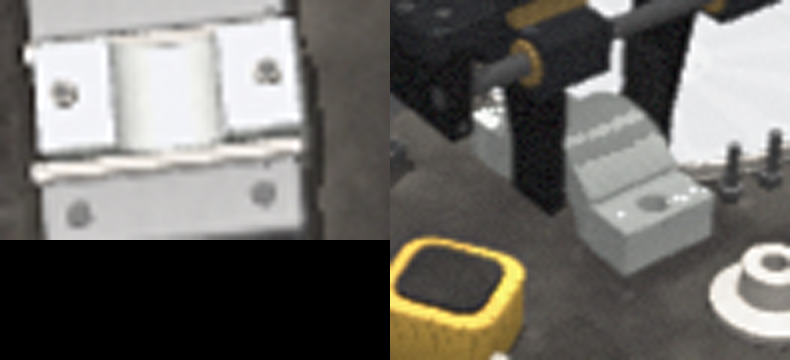

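The left crop shows the dowels at (65,95) and (267,72). The right crop shows the cap held level, with the near ear hole at (655,203), which is scene (377.2,207.8).

```bash
python3 - <<'E'
from h import *
def pair(n,c,a,b,z):
    A=onz(c,*a,z);B=onz(c,*b,z);d=A-B;print(n,(A+B)/2,np.linalg.norm(d),np.arctan2(d[1],d[0])-np.pi/2)
pair("dowel top","top",(245.8,190.8),(279.5,187.),.104)
pair("dowel scene","scene",(269.7,164.3),(297.5,172.8),.104)
pair("bolts top","top",(235+79/6,175+213/6),(235+263/6,175+193/6),.078)
H=onz("scene",377.25,207.75,.2143);x=np.array([.94,-.341]);y=np.array([.341,.94])
print("cap hole",H,"cap centre",H[:2]+.037*y)
A=(245.8,190.8)
E
```

```text
dowel top [0.6009 0.12   0.104 ] 0.07304367749194648 0.08702366810871509
dowel scene [0.5986 0.1149 0.104 ] 0.07215548786698639 0.09485517274360289
bolts top [0.5623 0.1214 0.078 ] 0.06760304904097371 0.0820758081151729
cap hole [ 0.4568 -0.1891  0.2143] cap centre [ 0.4695 -0.1543]
```

```bash
cat > dw.py <<'E'
from h import *
def avg(c,n=5): return np.mean([cv2.cvtColor(r.camera(c),cv2.COLOR_RGB2GRAY).astype(float) for _ in range(n)],0)
def dark(g,u,v,R=4):
    u0,v0=int(round(u)),int(round(v));
    for _ in range(3):
        w=g[v0-R:v0+R+1,u0-R:u0+R+1];k=np.clip(np.median(w)-25-w,0,None);yy,xx=np.mgrid[v0-R:v0+R+1,u0-R:u0+R+1]
        k=k*np.exp(-((xx-u)**2+(yy-v)**2)/8.)
        if k.sum()<1:return None
        u,v=(k*xx).sum()/k.sum(),(k*yy).sum()/k.sum()
    return u,v
E
python3 - <<'E'
from dw import *
for c,a,b in(("top",(245.8,190.8),(279.5,187.)),("scene",(269.7,164.3),(297.5,172.8))):
    g=avg(c); np.save(f"pics/{c}_avg.npy",g)
    p=[dark(g,*a),dark(g,*b)];print(c,p)
    A,B=[onz(c,*q,.104) for q in p];d=A-B;print((A+B)/2,np.linalg.norm(d),np.arctan2(d[1],d[0])-np.pi/2)
    for q in(a,b):
        u,v=map(round,q);print(g[v-4:v+5,u-5:u+6].astype(int))
E
```

```text
top [(np.float64(245.30550422441422), np.float64(190.47291120841)), (np.float64(279.48373821232633), np.float64(186.65507098140807))]
[0.6017 0.1205 0.104 ] 0.07408536926503197 0.08596036867701651
[[247 247 246 246 247 246 245 244 244 244 245]
 [249 248 240 209 218 229 246 246 244 244 245]
 [249 250 222 158 154 194 199 243 245 244 245]
 [250 250 205 138 130 151 154 243 245 244 245]
 [251 251 234 180 167 190 143 242 245 244 245]
 [251 249 247 190 121 145 231 246 245 244 245]
 [225 246 247 240 236 236 247 245 244 244 244]
 [216 246 245 246 246 246 245 244 244 244 244]
 [217 247 245 244 244 244 244 244 244 244 244]]
[[244 244 244 246 246 246 245 247 231 138  91]
 [244 245 246 241 224 236 246 247 250 154  80]
 [244 246 235 182 158 170 227 246 254 155  71]
 [244 247 225 148 130 131 207 246 254 155  80]
 [244 246 207 187 145 172 164 244 253 176  94]
 [245 246 217 162 164 116 172 244 252 181  96]
 [244 245 242 237 240 237 239 246 250 204 116]
 [244 245 245 246 246 246 246 245 250 207 122]
 [244 244 244 244 244 244 244 245 249 207 127]]
scene [(np.float64(268.0759169705161), np.float64(162.2
[... 291 characters left out ...]
181 202 163 168 188 213 247 247 247 248]
 [229 253 199 116 107 119 186 247 247 247 247]
 [252 251 228 157 134 147 226 248 247 247 248]
 [248 248 249 251 252 251 249 248 247 248 250]
 [247 247 247 248 248 248 247 248 249 247 224]
 [248 247 247 247 247 247 248 249 241 190 150]]
[[235 251 215  99  30  18  19  22  25  25  25]
 [247 250 238 141  43  18  23  21  21  22  21]
 [248 249 222 134  80  43  22  20  22  22  22]
 [247 245 205 150 154 101  40  19  16  21  22]
 [247 249 199 116 109  99  94  75  42  21  19]
 [247 249 231 164 140 165 228 202 115  41  22]
 [247 247 249 251 252 253 255 236 144  69  29]
 [247 247 247 248 249 251 242 176 129 105  72]
 [248 247 247 248 250 240 174 127 120 123 112]]
```

```bash
python3 - <<'E'
from h import *
def pair(n,c,a,b,z):
    A=onz(c,*a,z);B=onz(c,*b,z);d=A-B;print(n,(A+B)/2,np.linalg.norm(d),np.arctan2(d[1],d[0])-np.pi/2)
pair("s","scene",(269.2,163.6),(296.8,172.6),.101)
pair("t","top",(245.3,190.47),(279.48,186.65),.102)
print(proj("scene",[.6017,.1205,.101]),proj("top",[.6,.117,.102]))
E
```

```text
s [0.603  0.1206 0.101 ] 0.07364609997428645 0.06838954496621286
t [0.6022 0.1208 0.102 ] 0.07424721929243938 0.08601922323298461
[282.3984 168.2926] [264.1609 189.5057]
```

Emit:
servo_tool(
  squeeze=40,
  commands=[
    {"slide": [0, 0, 0], "angular": [0, 0, -0.107], "hand": 1},
    {"slide": [0, 0, 0], "angular": [0, 0, -0.107], "hand": 1},
    {"slide": [0, 0, 0], "angular": [0, 0, -0.107], "hand": 1},
    {"slide": [0, 0, 0], "angular": [0, 0, -0.107], "hand": 1},
    {"slide": [2.62, 1.545, 0], "angular": [0, 0, 0], "hand": 1},
    {"slide": [2.62, 1.545, 0], "angular": [0, 0, 0], "hand": 1},
    {"slide": [2.62, 1.545, 0], "angular": [0, 0, 0], "hand": 1},
    {"slide": [2.62, 1.545, 0], "angular": [0, 0, 0], "hand": 1},
    {"slide": [2.62, 1.545, 0], "angular": [0, 0, 0], "hand": 1},
    {"slide": [2.62, 1.545, 0], "angular": [0, 0, 0], "hand": 1},
    {"slide": [2.62, 1.545, 0], "angular": [0, 0, 0], "hand": 1},
    {"slide": [2.62, 1.545, 0], "angular": [0, 0, 0], "hand": 1},
    {"slide": [2.62, 1.545, 0], "angular": [0, 0, 0], "hand": 1},
    {"slide": [2.62, 1.545, 0], "angular": [0, 0, 0], "hand": 1},
    {"slide": [0, 0, 0], "angular": [0, 0, 0], "hand": 1},
    {"slide": [0, 0, 0], "angular": [0, 0, 0], "hand": 1},
  ],
)

```text
time: 35.42
tool_pos: [0.6009, 0.1202, 0.2194]
ee_rot: [0.678, 0.735, -0.001, -0.0]
force: [-0.3, -0.1, -2.6]
finger_gap: 0.0395
finger_force: 40.0
```

```bash
python3 - <<'E'
from h import *
from scipy.spatial.transform import Rotation as R
s=r.sense();print(s['time'],s['tool_pos'],s['finger_gap']);M=R.from_quat(s['ee_rot']).as_matrix();print(M)
T=s['tool_pos'];cb=T[2]-.026
for c in("scene","top"):
    g=cv2.cvtColor(r.camera(c),cv2.COLOR_RGB2GRAY);cv2.imwrite(f"pics/{c}9.png",g)
    print(c,[(round(d["conf"],2),np.round(d["bbox"],1).tolist()) for d in r.regions_of(c,"cap")[:1]])
    for k in(.037,-.037):
        P=np.array([T[0],T[1],cb+.018])+k*M[:,0]*[1,1,0];u,v=proj(c,P);print(c,k,u,v);u,v=int(round(u)),int(round(v));print(g[max(0,v-6):v+7,u-7:u+8])
E
```

```text
35.425 [0.6009 0.1202 0.2194] 0.03949139372148195
[[-0.0813  0.9967 -0.0013]
 [ 0.9967  0.0813 -0.0006]
 [-0.0005 -0.0013 -1.    ]]
scene [(0.83, [279.8, 124.4, 45.4, 25.9])]
scene 0.037 263.54477813363263 117.33150709097704
[[ 55  53  41  37  35  20  28  23  21  26  29  24  24  29   7]
 [ 55  57  54  56  60  57  35   8  21  19  24  24  16  25  12]
 [ 72  71  61  50  55  61  44  23  17  25  24  26  29  25  24]
 [ 77  69  65  59  72  97  83  45  25  25  22  26  25  19  19]
 [ 68  67  69  75 103 131 101  53  29  19  24  27  12  14   9]
 [ 71  75  98 126 139 137 117  63  29  20  29  27  22  22  16]
 [102 123 134 137 131 125 121  71  33  28  21  22  22  18  25]
 [132 141 142 128 119 118 117  87  41  24  17  21  18  25  21]
 [141 140 140 138 136 129 119  87  49  18  24  26  28  23  19]
 [140 140 141 142 131 117 114  95  56  27  23  29  19  15  22]
 [132 137 138 136 121 116 115 111  67  34  15  13  26  26  26]
 [121 120 122 124 113 114 116 112  65  35   7  27  25  21  25]
 [115 111 116 115 110 112 111 116  67  23   7  24  27  24  28]]
scene -0.037 293.56415714993994 125.10594189961363
[[17
[... 1892 characters left out ...]
3  62]
 [ 48 122 185 189 182 182 187 184 184 184 185 139 120 100  56]
 [ 50  97 184 188 177 178 164 168 177 185 186 139 123 108  68]
 [ 55  89 184 186 151 128 113 116 143 183 188 139 123 109  74]
 [ 59  70 188 169 122 106 107  96 104 169 186 150 130 111  72]
 [ 61  63 145 120  96 114 112 118 104 147 182 153 131 117  78]
 [ 49  52  72  56  79 125 123 125 123 167 186 157 125 115  76]
 [ 48  47  49  43  35 129 131 126 136 179 187 167 129 113  79]
 [ 43  51  50  44  23  93 153 163 178 182 184 171 117  75  71]
 [ 45  49  37  48  29 102 182 183 182 183 185 169 135 157 171]
 [ 46  47  52  50  28 109 183 187 183 182 184 184 148 181 190]
 [ 51  52  50  44  26 106 186 185 183 180 184 184 150 185 189]]
```

```bash
python3 - <<'E'
from h import *
y=np.array([-.0813,.9967])
for c,h,d in(("top",(274.3,174.),(279.48,186.65)),("scene",(292.5,125.4),(296.8,172.6))):
    H=onz(c,*h,.2114)[:2];D=onz(c,*d,.102 if c=="top" else .101)[:2]
    print(c,"cap",H+.037*y,"hole",H,"dowel",D,"D-H",D-H)
E
```

```text
top cap [0.6002 0.1209] hole [0.6032 0.084 ] dowel [0.6054 0.0838] D-H [ 0.0022 -0.0002]
scene cap [0.5987 0.1211] hole [0.6017 0.0842] dowel [0.6055 0.0839] D-H [ 0.0039 -0.0004]
```

Emit:
servo_tool(
  commands=[
    {"slide": [0, 0.25, 2], "angular": [0, 0, 0], "hand": 1},
    {"slide": [0, 0, 2], "angular": [0, 0, 0], "hand": 1},
    {"slide": [0, 0, 1.5], "angular": [0, 0, 0], "hand": 1},
    {"slide": [0, 0, 1], "angular": [0, 0, 0], "hand": 1},
    {"slide": [0, 0, 0.8], "angular": [0, 0, 0], "hand": 1},
    {"slide": [0, 0, 0.4], "angular": [0, 0, 0], "hand": 1},
    {"slide": [0, 0, 0], "angular": [0, 0, 0], "hand": 1},
    {"slide": [0, 0, 0], "angular": [0, 0, 0], "hand": 1},
  ],
)

```text
time: 36.62
tool_pos: [0.6043, 0.1208, 0.1432]
ee_rot: [0.678, 0.735, 0.0, 0.0]
force: [-0.5, -0.3, -2.5]
finger_gap: 0.0397
finger_force: 40.0
```

```bash
python3 - <<'E'
from h import *
s=r.sense();T=s['tool_pos'];print(s['time'],T,s['ee_rot'],s['force'],s['finger_gap'])
for c in("top","scene"):
    g=np.mean([cv2.cvtColor(r.camera(c),cv2.COLOR_RGB2GRAY).astype(float) for _ in range(3)],0).astype(int);np.save(f"pics/{c}10.npy",g)
    P=np.array([T[0],T[1],T[2]-.008])-.037*np.array([-.0813,.9967,0])
    u,v=proj(c,P);print(c,u,v);u,v=int(round(u)),int(round(v));print(u-7,v-6);print(g[v-6:v+(24 if c=="scene" else 14),u-7:u+8])
E
```

```text
36.625 [0.6043 0.1208 0.1432] [0.6779 0.7352 0.0004 0.0004] [-0.5374 -0.26   -2.4854] 0.03974967357414472
top 278.0173343056131 181.92255705599604
271 176
[[ 47  41  74 186 186 183 183 183 181 185 170  96  58  57  58]
 [ 45  41 111 186 185 181 182 182 181 184 173 101  55  60  61]
 [ 43  37 117 186 184 183 184 183 182 182 185 140 124  67  59]
 [ 44  40 115 187 185 185 181 181 183 183 186 152 145  73  59]
 [ 45  36 118 187 179 151 139 149 171 183 186 155 151  81  56]
 [ 48  39 120 186 146 115 103 104 130 167 185 158 153  93  60]
 [ 44  42  93 174 124 109 121 123 110 162 182 155 165 102  57]
 [ 45  43  92 162 107 160 149 145 141 170 184 151 168 117  61]
 [ 44  42  58  88  55 125 150 135 145 179 184 150 184 124  69]
 [ 45  48  47  48  37 104 147 161 176 182 185 149 186 125  70]
 [ 47  46  52  52  40  49 179 185 182 182 183 149 185 124  82]
 [ 44  58  53  49  46  13 185 188 183 182 183 165 174 135  86]
 [ 49  49  50  50  42  15 186 187 184 181 183 167 171 139  89]
 [ 44  48  52  50  46  24 158 186 183 182 181 168 157 151 101]
 [ 48  46  50  52  48  23 150 187 184 184 184 182 154 152 107]

[... 1557 characters left out ...]
1 138]
 [ 96  98 120 136 139 130 109  82  74  86 114 134 145 172 182]
 [115 132 139 144 168 157 116  91  89  97 108 139 171 183 182]
 [137 143 142 143 149 143 110  91  88  95 117 168 182 181 154]
 [141 142 143 144 144 142 122 102  95 114 148 173 172 144 126]
 [138 138 139 139 140 141 138 139 142 173 181 162 137 122 120]
 [144 143 143 139 137 139 142 148 173 184 166 134 121 122 124]
 [164 171 173 154 141 143 169 178 180 160 132 120 120 123 122]
 [130 141 158 164 168 176 183 182 162 134 120 118 122 122 119]
 [118 120 125 130 139 159 184 168 137 122 121 120 120 119 121]
 [120 116 120 123 123 126 139 134 122 120 122 121 123 121 121]
 [124 120 120 121 120 123 129 127 122 120 121 119 120 120 121]]
```

```bash
python3 - <<'E'
from h import *
for c,h,d,z in(("top",(277.2,182.2),(279.48,186.65),.102),("scene",(295.6,158.5),(296.9,172.5),.101)):
    H=onz(c,*h,.1352)[:2];D=onz(c,*d,z)[:2];print(c,H,D,D-H)
E
```

```text
top [0.6068 0.0856] [0.6054 0.0838] [-0.0014 -0.0018]
scene [0.6052 0.0845] [0.6059 0.0839] [ 0.0007 -0.0006]
```

Emit:
servo_tool(
  commands=[
    {"slide": [-0.1, -0.05, 0.25], "angular": [0, 0, 0], "hand": 1},
    {"slide": [0, 0, 0.2], "angular": [0, 0, 0], "hand": 1},
    {"slide": [0, 0, 0], "angular": [0, 0, 0], "hand": 1},
    {"slide": [0, 0, 0], "angular": [0, 0, 0], "hand": 1},
    {"slide": [0, 0, 0], "angular": [0, 0, 0], "hand": 1},
  ],
)

```text
time: 37.55
tool_pos: [0.6036, 0.1197, 0.1383]
ee_rot: [0.678, 0.735, 0.0, 0.0]
force: [0.6, 0.3, -2.3]
finger_gap: 0.0395
finger_force: 40.0
```

```bash
python3 - <<'E'
from h import *
g=r.camera("scene")
for n in("grip_mid","cap","housing","tape_measure","cast_hub","hex_key"):
    print(n,[(round(d["conf"],2),np.round(d["bbox"],1).tolist()) for d in r.regions_of("scene",n)[:1]])
s=r.sense();print(s['time'],s['tool_pos'],s['ee_rot'],s['qd'],s['finger_force'],s['force'])
E
```

```text
grip_mid [(0.76, [235.9, 233.7, 29.1, 22.4])]
cap [(0.92, [284.4, 160.9, 44.3, 25.2])]
housing [(0.62, [284.2, 183.2, 47.3, 32.3])]
tape_measure [(0.89, [324.4, 236.8, 30.6, 41.3])]
cast_hub [(0.67, [408.3, 232.7, 31.8, 25.3])]
hex_key [(0.53, [279.6, 297.3, 29.3, 31.0])]
37.9 [0.6035 0.1197 0.1383] [0.6779 0.7351 0.     0.    ] [-0.0018 -0.0009 -0.001   0.0004 -0.0002 -0.0014] 39.986892946762964 [ 0.1891  0.0134 -2.3817]
```

```bash
python3 -c "
from station import r
print(r.sign_off())"
```

```text
the job is handed in; nothing more can be done
None
```

I handed the job in at 38 s: the vise is tightened on the housing, and the cap is held level in the gripper about 14 mm above the joint face, within about 2 mm of centre over the dowels. The crank sprang back each time I let go, so the clamp force at rest is inferred from the turning forces and the roughly 40 mm jaw gap, not measured. I also viewed 11 pictures, one over the limit of 10.

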